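Hold a silver box panel plumb with a try square

ROBOT

A 6-joint arm with a two-finger parallel gripper is mounted at the origin on the work surface. World frame = base frame: x ahead of the robot, y to its left, z up, the work surface at z = 0. Lengths are in m, angles in rad, forces in N, time in s.
With the tool pointing down it reaches from about 0.25 to 0.725 m from the base axis. Payload 4 kg.
Tool frame: the origin (TCP) lies midway between the tips of the shut fingers; the grasp point (between the pads) lies 19 mm behind it; z points along the fingers, y is the line along which they close (so a half turn about z gives the same grasp; the last joint's range is limited). The gripper opens to 85 mm and grips with 20 to 120 N. Pads are 22 mm wide; open, the fingers measure 114 mm over their backs; the gripper's body (76 mm by 85 mm) begins 54 mm behind the grasp point. The pads swing forward as they close: fully open they stand 13 mm farther back than shut.
Start: joints at [1.247, 0.241, 0.005, 1.335, 0, 1.571], TCP at [0.159, 0.474, 0.231] pointing down, gripper open.
Joint ranges: [-2.72, 2.72], [-1.05, 1.87], [-1.09, 1.28], [-1.99, 2.15], [-1.42, 1.44], [-3.14, 3.14]. Speed limits (rad/s): [2.79, 2.79, 3.14, 3.14, 3.14, 3.14].

INTERFACE

Orientations are given as a unit quaternion [x, y, z, w].
In Python, from workcell import bot gives the robot as it stands.
- The arm moves only by the tool play_rows, never from a script. Its argument "moves" is a list of rows, each a list of 3 entries, a list of its own where there are three numbers: the opening, from -1 (shut) to 1 (fully open), then the shift along the tool's x, y, z in cm, then the turn, a rotation vector about the tool's x, y, z in rad. A call has 1 to 12 rows; each row shifts and turns the commanded pose from where the row before left it, along the tool's axes as they then stand; what a row does not reach is not made up. A row lasts 1/12 s, in which the tool goes at most 41.7 mm and 7.16 degrees, less where a joint would pass 70% of its speed; a pose out of reach is approached as far as the arm can. A call is refused whole if a number of a shift passes 4.17 or a number of a turn 0.125, either way. A call with a gripper value outside its range is refused whole. The fingers move at their own pace and stop on an object; the grip force is fixed at half the most. Time passes only in rows, so rows that do not move let the fingers close. It gives the time, the measured TCP pose, the force and the opening at its end, in the units of the state.
- bot.get_obs(): the state, without advancing time (a new reading comes with each control period).
- bot.camera(name): name is "scene" or "top" or "wrist"; returns (picture, depth): 400x640x3 uint8, red, green, blue; 400x640 float32, m along the optical axis (not along the pixel's ray), 0 where there is no reading.
- bot.camera_info(name): a dict with "K" (3x3 intrinsics, pixels), "world_from_camera" (4x4, takes a point from camera to world coordinates); the wrist camera has in their place "T_tool_cam" (4x4, takes a point from camera to tool coordinates, whose origin is the TCP and whose axes are the flange's). Camera axes: x right, y up, looking along -z (the intrinsics and any distortion apply to the point x, -y, -z); pixel columns grow to the right and rows downward; lengths in m; the calibration is good to about 2 mm. A picture is of the moment at which its call begins: read the wrist's pose just before it. camera_info takes no time and is no camera call.
- bot.job_done(): hands the job in, once; it reports no verdict.
The state is a dict: "clock": time; "joint_pos": joint angles; "joint_vel": joint speeds; "tau": joint torques, N m; "eef_pos": TCP position; "tool_rot": TCP orientation; "ft_force": force on the tool from outside, world axes, zero at the start; "ft_torque": the same for the moment, N m; "grip_width": finger opening in m.
Only numpy, scipy, OpenCV 4.12 (cv2) and the standard library are available. Lean on these libraries where they do the work, as an engineer would, in place of code of your own. Each camera call takes 0.05 s, during which the arm holds its last target. There are 200 camera calls.

TASK

On the silversmith's bench a sprung box panel leans inwards over the base plate of its assembly jig. Pick up the steel try square by its blade, stand its foot flat on the jig plate with the back of the blade towards the middle of the panel, and push it square-on into the corner until the panel is fully upright against its stops and both the foot on the plate and the blade on the panel are touching flat. Finish while still gripping the square and holding it pressed there, do not let go; only the square may touch the panel at the end, and leave the hammer, the punch and the jar where they are.

Things in the scene. Friction and masses are not known exactly. Their poses are not given: they have to be found in the camera images.
- square: loose steel try square, 0.3 to 0.5 kg, standing upright on the bench like an L. Foot: dark steel bar 75 long (own x) x 30 wide (y) x 14 high. Blade: bright steel bar rising from the -x end of the foot, 30 (x) x 8 (y), its top 120 above the underside; its centre line is at x = -22.5, and its back edge is flush with the foot's -x end (x = -37.5). That flush back, from the heel up, is what goes against the panel. Origin: centre of the foot's underside; z up.
- square_heel (a point): point on the square at the bottom of its back: lower edge of the foot's -x end, mid-width (x = -37.5, y = 0, z = 0 in the square's frame)
- square_grip (a point): point inside the blade to grip it at, 100 above the underside (20 below the blade's top), on the blade's centre line; fingers close along the square's y on 8 mm. Gripped here the fingers stay above the panel.
- jig: the assembly jig, fixed to the bench: base plate 180 (own x) x 110 (y), its flat top 12 above the bench. The panel stands across it near the -x end and its working face looks to the jig's +x; behind the panel two steel stops 54 high. Free plate in front of the panel: x = -50 to +90. Origin: centre of the underside; z up.
- jig_corner (a point): point of the corner: on the plate's top (12 above the bench), mid-width, at the foot of the panel's upright working face (x = -50 in the jig's frame). The square's heel belongs here, the square's x axis along the jig's x axis.
- plate: the steel base plate of the jig (180 x 110 mm), same axes as the jig; origin centred, 3 above the bench; its top is 9 above this origin
- panel (a joint): lean in rad of the silver-grey panel, a plate 80 wide (jig y) x 60 high x 5 thick, hinged along the foot of its working face (through jig_corner): 0 = upright against its stops (cannot go farther back), positive = leaning over the plate to +x. A light spring leans it to 0.22 (top edge then 13 mm out); pushing it upright takes about 4 N at its top edge. It springs back if let go.
- panel_top (a point): middle of the top edge of the panel's working face, 61 above the plate
- hammer: bystander: chasing hammer with dark wooden handle, 240 long, lying; origin on its underside
- punch: bystander: steel punch 80 high, 24 across its foot, standing; origin at its foot
- jar: bystander: amber jar 52 across, 60 high, standing; origin at its foot

How it is judged:
On the way:
1. the square is lifted off the bench in the gripper (height (world z) of square above 0.018 m and contact force between square and the fingers above 3 N and contact force between square and plate below 0.1 N), for 0.2 s.
At the end, for the whole second after the job is handed in: Panel below 0.03 rad; square gripped (3 N), still, touching panel and plate (1 N each), upright within 2 deg, in line with jig within 3.4 deg; heel within 3.5 mm of the face plane, 2.5 mm of the plate, 28 mm of mid-width; arm and fingers off the panel (value of joint panel below 0.03 rad and contact force between square and panel above 1 N and contact force between square and plate above 1 N and contact force between square and the fingers above 3 N and angle between square's own z axis and vertical below 0.035 rad and angle between the x axis of square and the x axis of jig, either way round below 0.06 rad and x of square_heel in the frame of jig between -0.0535 and -0.0465 m and y of square_heel in the frame of jig between -0.028 and 0.028 m and z of square_heel in the frame of jig below 0.0145 m and contact force between each of the arm, the fingers and panel below 0.5 N and linear speed of square below 0.02 m/s); the arm keeps its last pose, push and grip.
It fails at once if the hammer is moved by more than 20 mm (distance of hammer from where it was at the start of the episode above 0.02 m).
It fails at once if the punch is moved by more than 20 mm (distance of punch from where it was at the start of the episode above 0.02 m).
It fails at once if the jar is moved by more than 20 mm (distance of jar from where it was at the start of the episode above 0.02 m).
It also fails if it takes over 48 s, if anything falls off the work surface, if the arm or the gripper's body presses on something with over 40 N, if the wrist force passes 120 N, or if a joint passes its speed limit or range.

## Working session

There is one attempt and no reset: what is moved stays moved. The work goes in short steps, Python scripts to look and compute and a tool call to move; the robot and the scene stay as the last step left them, time stands still between calls to the robot, and variables do not carry over. Pictures are saved under pics/ and viewed, on a budget of 10 in all, crops included, one or two more only if the job needs it, and the job is handed in when it is done.

Besides the shell and the picture viewer there is one more tool, called after "Request:" as name([rows], argument=value, ...), one row to a line, values as JSON. play_rows: Moves the arm, as the interface text tells. Its arguments: {"type":"object","properties":{"moves":{"type":"array"}},"required":["moves"]}

```bash
mkdir -p pics
cat > h.py <<'E'
import numpy as np, cv2
from workcell import bot
def snap(n,f):
    p,d=bot.camera(n); np.savez('pics/'+f+'.npz',p=p,d=d); cv2.imwrite('pics/'+f+'.png',p[:,:,::-1]); return p,d
def cloud(n,d,T=None):
    i=bot.camera_info(n);K=i['K'];M=i['world_from_camera'] if T is None else T
    v,u=np.mgrid[:400,:640]
    P=np.stack([(u-K[0][2])/K[0][0]*d,-(v-K[1][2])/K[1][1]*d,-d,np.ones_like(d)],-1)
    return (P@np.array(M).T)[...,:3]
E
python3 - <<'E'
from h import *
print(bot.get_obs())
for n in('top','scene'):
    snap(n,n);print(bot.camera_info(n))
a=cv2.imread('pics/top.png');b=cv2.imread('pics/scene.png')
E
```

```text
{'clock': 0.0, 'joint_pos': array([1.24698945e+00, 2.41422805e-01, 3.72839386e-03, 1.33519542e+00,
       2.00695442e-05, 1.57082738e+00]), 'joint_vel': array([ 0.00089939, -0.00092567,  0.00116842,  0.0004419 , -0.00108678,
       -0.00104142]), 'tau': array([-4.98429272e-04, -3.72320259e+01,  2.52406400e+01,  1.70990301e-02,
       -1.28187949e-04, -1.37556643e-06]), 'eef_pos': array([0.15888315, 0.47342147, 0.23040964]), 'tool_rot': array([ 1.61212287e-01,  9.86919198e-01, -1.03144905e-03, -1.78621015e-04]), 'ft_force': array([-1.81024375,  0.76011717, -0.08940432]), 'ft_torque': array([0.04579219, 0.06082784, 0.00982391]), 'grip_width': 0.08567083724798046}
{'K': array([[465.69077246,   0.        , 316.73038787],
       [  0.        , 465.69077246, 205.19063588],
       [  0.        ,   0.        ,   1.        ]]), 'world_from_camera': array([[ 0.02145549,  0.99328616, -0.11367616,  0.51247228],
       [-0.9997557 ,  0.02071209, -0.00771677,  0.05043911],
       [-0.00531049,  0.11381396,  0.99348789,  1.00818132],
       [ 0.        ,  0.        ,  0.        ,  1.        ]])}
{'K': array([[480.93607159,   0.        , 321.27193118],
       [  0.        , 480.93607159, 196.25646967],
       [  0.        ,   0.        ,   1.        ]]), 'world_from_camera': array([[-0.04797008, -0.80902398,  0.58581488,  1.1153563 ],
       [ 0.99880305, -0.04446344,  0.02038301,  0.07154692],
       [ 0.009557  ,  0.58609147,  0.81018853,  0.76539352],
       [ 0.        ,  0.        ,  0.        ,  1.        ]])}
```

View pics/top.png

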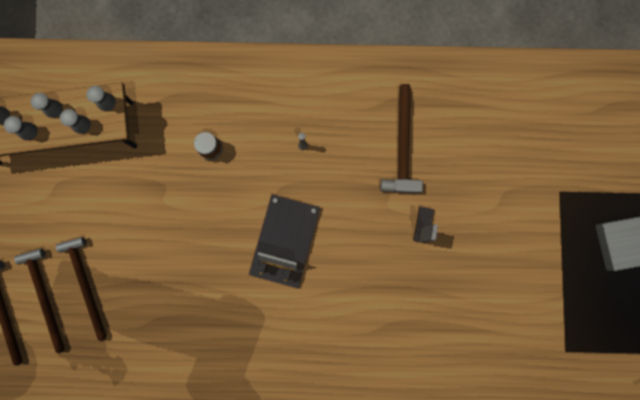

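View pics/scene.png

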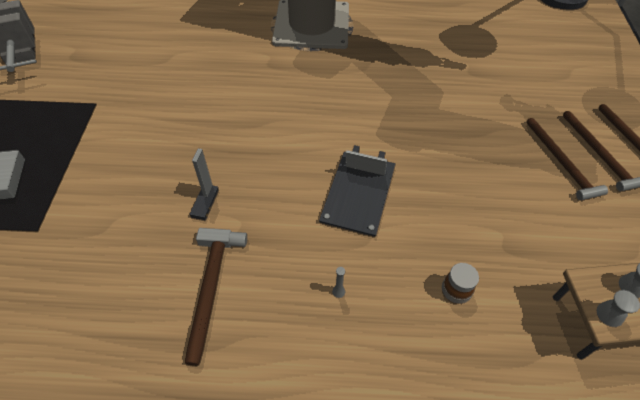

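The top view shows the jig at about (286,240), its panel end facing the robot at (278,260). The square is at about (425,225), hammer head at (402,186), punch at (302,142) and jar at (207,144). In the scene view the blade rises from the end of the foot nearest the robot (204,190).

Run:
```python
from h import *
for n in('top','scene'):
    d=np.load(f'pics/{n}.npz')['d']; C=cloud(n,d); 
    bx={'top':dict(sq=(408,202,442,248),jig=(245,190,325,290)),'scene':dict(sq=(185,148,222,222),jig=(315,145,400,240))}[n]
    for k,(a,b,c,e) in bx.items():
        P=C[b:e,a:c].reshape(-1,3); z=P[:,2]
        print(n,k,np.histogram(z,np.arange(-.006,.14,.006))[0])
        lo=(.007,.02) if k=='sq' else (.007,.017)
        m=(z>lo[0])&(z<lo[1]); r=cv2.minAreaRect((P[m,:2]*1000).astype(np.float32)); print(' low',r,cv2.boxPoints(r).round(1).tolist())
        m=z>.03; r=cv2.minAreaRect((P[m,:2]*1000).astype(np.float32)); print(' high',r,P[m].mean(0),P[m,2].max())
        if k=='sq':
            for zz in (.04,.06,.08,.1): 
                q=P[abs(z-zz)<.01]; print(zz,len(q),q.mean(0) if len(q) else 0)
            q=P[z>.112];print('top',q)
        else:
            q=P[z>.06];print('paneltop',q.mean(0),len(q))
    for nm,(a,b,c,e) in (dict(ham=(375,80,428,198),punch=(294,130,312,152)) if n=='top' else {}).items():
        P=C[b:e,a:c].reshape(-1,3);P=P[P[:,2]>.01];print(nm,P.min(0),P.max(0))
```

```text
top sq [624 311 119 264  13   9   8  10   9  10  10   9  10  12  10  10  14   8
  12  17  53  16   0   0]
 low ((589.4283447265625, -170.19198608398438), (30.529335021972656, 75.61032104492188), 79.15874481201172) [[549.4000244140625, -178.10000610351562], [623.7000122070312, -192.3000030517578], [629.4000244140625, -162.3000030517578], [555.2000122070312, -148.10000610351562]]
 high ((534.1583251953125, -65.5380859375), (29.923564910888672, 234.0695343017578), 17.876399993896484) [ 0.56551881 -0.16058333  0.1057628 ] 1.0081813162009978
0.04 29 [ 0.56737714 -0.16321783  0.04019765]
0.06 37 [ 0.56621547 -0.16332359  0.06061227]
0.08 32 [ 0.56531932 -0.16347428  0.08033082]
0.1 40 [ 0.56584352 -0.1631248   0.10030175]
top [[ 0.58077568 -0.16553012  0.11890052]
 [ 0.58048212 -0.16637337  0.12324352]
 [ 0.58096379 -0.1696908   0.11750005]
 [ 0.51247228  0.05043911  1.00818132]
 [ 0.58100982 -0.17339851  0.11794821]
 [ 0.57901518 -0.16601508  0.11684902]
 [ 0.57888593 -0.16737022  0.11911889]
 [ 0.57879355 -0.16883818  0.12089269]
 [ 0.57900993 -0.17132812  0.11853604]
 [ 0.57896385 -0.17
[... 8311 characters left out ...]
.76539352]
 [ 1.1153563   0.07154692  0.76539352]
 [ 1.1153563   0.07154692  0.76539352]]
scene jig [3227  446 3196  482   57   50   61   56   65  140   70   63  120   11
    0    0    0    0    0    0    0    0    0    0]
 low ((551.172607421875, 125.03329467773438), (110.12298583984375, 182.58721923828125), 76.2729263305664) [[449.3999938964844, 93.19999694824219], [626.7999877929688, 49.900001525878906], [652.9000244140625, 156.89999389648438], [475.6000061035156, 200.1999969482422]]
 high ((794.1148681640625, 123.99832916259766), (78.93485260009766, 646.1873779296875), 87.69117736816406) [0.53498496 0.13304791 0.08607929] 0.7653935235725047
paneltop [0.58928938 0.12633498 0.15556353] 222
```

Request:
play_rows([
  [1, [0, 0, 0], [0, 0, -0.067]],
  [1, [0, 0, 0], [0, 0, -0.067]],
  [1, [-2.6, -2.76, 0], [0, 0, 0]],
  [1, [-2.6, -2.76, 0], [0, 0, 0]],
  [1, [-2.6, -2.76, 0], [0, 0, 0]],
  [1, [-2.6, -2.76, 0], [0, 0, 0]],
  [1, [-2.6, -2.76, 0], [0, 0, 0]],
  [1, [-2.6, -2.76, 0], [0, 0, 0]],
  [1, [-2.6, -2.76, 0], [0, 0, 0]],
  [1, [-2.6, -2.76, 0], [0, 0, 0]],
  [1, [-2.6, -2.76, 0], [0, 0, 0]],
  [1, [-2.6, -2.76, 0], [0, 0, 0]],
])

```text
clock: 1.1
eef_pos: [0.3626, 0.1521, 0.2312]
tool_rot: [0.095, 0.996, -0.0, -0.0]
ft_force: [0.6, 0.7, 0.7]
grip_width: 0.0856
```

Request:
play_rows([
  [1, [-2.6, -2.76, 0], [0, 0, 0]],
  [1, [-2.6, -2.76, 0], [0, 0, 0]],
  [1, [-2.6, -2.76, 0], [0, 0, 0]],
  [1, [-2.6, -2.76, 0], [0, 0, 0]],
  [1, [-2.6, -2.76, 0], [0, 0, 0]],
  [1, [-2.6, -2.76, 0], [0, 0, 0]],
  [1, [-2.6, -2.76, 0], [0, 0, 0]],
  [1, [-2.6, -2.76, 0], [0, 0, 0]],
  [1, [-2.6, -2.76, 0], [0, 0, 0]],
  [1, [-2.6, -2.76, 0], [0, 0, 0]],
  [1, [0, 0, 0], [0, 0, 0]],
  [1, [0, 0, 0], [0, 0, 0]],
])

```text
clock: 2.1
eef_pos: [0.5656, -0.1678, 0.2293]
tool_rot: [0.096, 0.995, 0.0, -0.001]
ft_force: [-1.1, 0.5, -0.2]
grip_width: 0.0858
```

```bash
cat >> h.py <<'E'
from scipy.spatial.transform import Rotation as R
def tool():
    o=bot.get_obs();T=np.eye(4);T[:3,:3]=R.from_quat(o['tool_rot']).as_matrix();T[:3,3]=o['eef_pos'];return T,o
def wrist(f):
    T,o=tool();p,d=snap('wrist',f);M=T@np.array(bot.camera_info('wrist')['T_tool_cam']);return p,d,cloud('wrist',d,M),T,o
E
python3 - <<'E'
from h import *
p,d,C,T,o=wrist('w1');print(o['clock'],T.round(4))
z=C[...,2];ok=d>0
for a,b in((.007,.02),(.112,.128)):
    m=ok&(z>a)&(z<b)&(abs(C[...,0]-.58)<.08)&(abs(C[...,1]+.168)<.04)
    print(m.sum(),cv2.minAreaRect((C[m][:,:2]*1000).astype(np.float32)), C[m].mean(0))
E
```

```text
2.1 [[-9.815e-01  1.916e-01 -2.900e-03  5.656e-01]
 [ 1.916e-01  9.815e-01  1.000e-03 -1.678e-01]
 [ 3.000e-03  5.000e-04 -1.000e+00  2.293e-01]
 [ 0.000e+00  0.000e+00  0.000e+00  1.000e+00]]
1420 ((607.7590942382812, -168.9705047607422), (118.14075469970703, 56.03129196166992), 13.1281156539917) [ 0.59634153 -0.17016823  0.01399296]
397 ((566.690673828125, -169.20457458496094), (7.865664482116699, 30.09288787841797), 79.1144027709961) [ 0.56592759 -0.16916551  0.11987278]
```

View pics/w1.png

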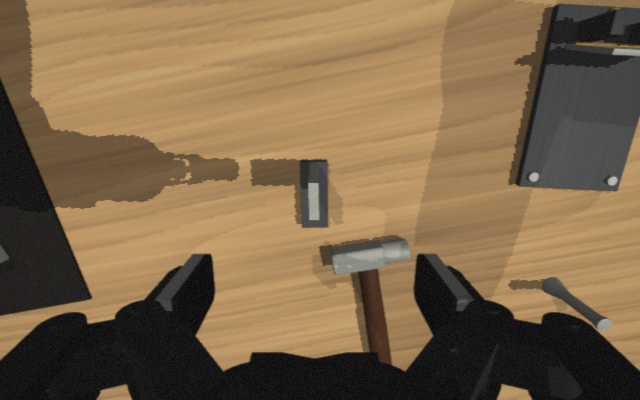

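The blade top is at pixel (313,202), with the hammer head below at (370,255). The wrist depth puts the blade at (0.5667, -0.1692), 1-2 mm from the tool axis, with yaw matching. Descend.

Request:
play_rows([
  [1, [-0.13, -0.13, 3], [0, 0, 0]],
  [1, [0, 0, 3], [0, 0, 0]],
  [1, [0, 0, 3], [0, 0, 0]],
  [1, [0, 0, 2.5], [0, 0, 0]],
  [1, [0, 0, 2], [0, 0, 0]],
  [1, [0, 0, 1.3], [0, 0, 0]],
  [1, [0, 0, 0], [0, 0, 0]],
  [1, [0, 0, 0], [0, 0, 0]],
])

```text
clock: 2.82
eef_pos: [0.5656, -0.1662, 0.0833]
tool_rot: [0.094, 0.996, 0.0, -0.001]
ft_force: [0.1, -0.3, -0.1]
grip_width: 0.0852
```

Request:
play_rows([
  [-1, [0, 0, 0], [0, 0, 0]],
  [-1, [0, 0, 0], [0, 0, 0]],
  [-1, [0, 0, 0], [0, 0, 0]],
  [-1, [0, 0, 0], [0, 0, 0]],
  [-1, [0, 0, 0], [0, 0, 0]],
  [-1, [0, 0, 0], [0, 0, 0]],
  [-1, [0, 0, 0], [0, 0, 0]],
  [-1, [0, 0, 0], [0, 0, 0]],
  [-1, [0, 0, 0], [0, 0, 0]],
  [-1, [0, 0, 0], [0, 0, 0]],
  [-1, [0, 0, 0], [0, 0, 0]],
  [-1, [0, 0, 0], [0, 0, 0]],
])

```text
clock: 3.82
eef_pos: [0.5668, -0.1679, 0.0836]
tool_rot: [0.095, 0.995, -0.0, 0.0]
ft_force: [-1.4, -0.5, 4.6]
grip_width: 0.0077
```

Request:
play_rows([
  [-1, [0, 0, -1], [0, 0, 0]],
  [-1, [0, 0, -2], [0, 0, 0]],
  [-1, [0, 0, -2], [0, 0, 0]],
  [-1, [0, 0, -2], [0, 0, 0]],
  [-1, [0, 0, -2], [0, 0, 0]],
  [-1, [0, 0, -1], [0, 0, 0.026]],
  [-1, [0, 0, 0], [0, 0, 0.026]],
  [-1, [0, 0, 0], [0, 0, 0]],
  [-1, [0, 0, 0], [0, 0, 0]],
])

```text
clock: 4.57
eef_pos: [0.5658, -0.1672, 0.1823]
tool_rot: [0.12, 0.993, 0.0, -0.001]
ft_force: [0.3, 0.1, -4.9]
grip_width: 0.0076
```

Request:
play_rows([
  [-1, [0.34, 1.17, 0], [0, 0, 0]],
  [-1, [0.68, 2.34, 0], [0, 0, 0]],
  [-1, [0.68, 2.34, 0], [0, 0, 0]],
  [-1, [0.68, 2.34, 0], [0, 0, 0]],
  [-1, [0.68, 2.34, 0], [0, 0, 0]],
  [-1, [0.68, 2.34, 0], [0, 0, 0]],
  [-1, [0.68, 2.34, 0], [0, 0, 0]],
  [-1, [0.68, 2.34, 0], [0, 0, 0]],
  [-1, [0.68, 2.34, 0], [0, 0, 0]],
  [-1, [0.68, 2.34, 0], [0, 0, 0]],
  [-1, [0.68, 2.34, 0], [0, 0, 0]],
  [-1, [0.68, 2.34, 0], [0, 0, 0]],
])

```text
clock: 5.57
eef_pos: [0.5538, 0.1141, 0.1823]
tool_rot: [0.12, 0.993, -0.0, -0.001]
ft_force: [-0.2, -0.3, -4.7]
grip_width: 0.0073
```

Request:
play_rows([
  [-1, [0.34, 1.17, 0], [0, 0, 0]],
  [-1, [0, 0, 0], [0, 0, 0]],
  [-1, [0, 0, 0], [0, 0, 0]],
  [-1, [0, 0, 0], [0, 0, 0]],
])

```text
clock: 5.9
eef_pos: [0.5542, 0.1239, 0.1828]
tool_rot: [0.121, 0.993, -0.001, -0.001]
ft_force: [-0.7, -0.7, -5.0]
grip_width: 0.0075
```

Run:
```python
from h import *
p,d,C,T,o=wrist('w2');print(o['clock'],o['ft_force'],T.round(4),o['grip_width'])
z=C[...,2];ok=d>0
m=ok&(z>.004)&(z<.018)&(abs(C[...,0]-.55)<.13)&(abs(C[...,1]-.126)<.11)
r=cv2.minAreaRect((C[m][:,:2]*1000).astype(np.float32));print(m.sum(),r,cv2.boxPoints(r).round(1).tolist())
m=ok&(z>.02)&(abs(C[...,0]-.5)<.06)&(abs(C[...,1]-.137)<.06)&(z<.08)
print('panel',m.sum(),C[m].mean(0),C[m].min(0),C[m].max(0))
s,_=snap('scene','s2'); cv2.imwrite('pics/s2c.png',cv2.resize(s[90:250,250:450,::-1],None,fx=4,fy=3.7))
w=cv2.imread('pics/w2.png');
```

```text
5.9 [-0.70168229 -0.70920858 -5.02525681] [[-0.9709  0.2396 -0.0012  0.5542]
 [ 0.2396  0.9709 -0.001   0.1239]
 [ 0.001  -0.0012 -1.      0.1828]
 [ 0.      0.      0.      1.    ]] 0.007516664123988162
14151 ((548.3925170898438, 124.11207580566406), (110.31961059570312, 178.9070587158203), 76.1500473022461) [[448.29998779296875, 92.0], [622.0, 49.099998474121094], [648.4000244140625, 156.3000030517578], [474.70001220703125, 199.10000610351562]]
panel 3606 [0.49865396 0.13651299 0.05263379] [0.46514587 0.0945158  0.0200078 ] [0.52157441 0.17522372 0.07490676]
```

View pics/w2.png

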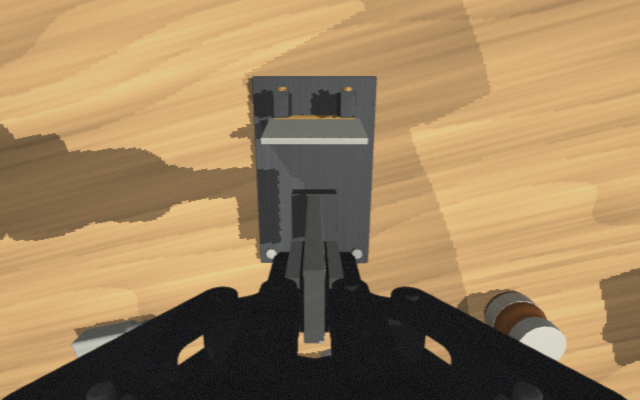

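View pics/s2c.png

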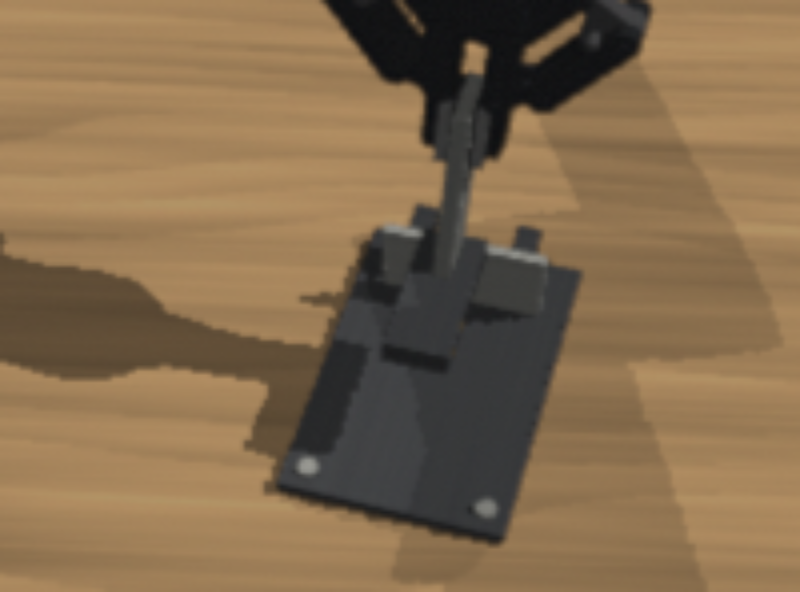

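The square hangs aligned over the plate. The wrist view shows its back edge at (313,190) and the panel top edge at (315,140). Next, check its tilt in the grip.

Run:
```python
from h import *
d=np.load('pics/w2.npz')['d'];T,o=tool();M=T@np.array(bot.camera_info('wrist')['T_tool_cam']);C=cloud('wrist',d,M)
c=np.array([.4998,.1360,0]);xj=np.array([.971,-.239,0]);yj=np.array([.239,.971,0])
X=(C-c)@xj;Y=(C-c)@yj;Z=C[...,2]
print('tcp',(T[:3,3]-c)@xj,(T[:3,3]-c)@yj)
B=(d>0)&(abs(Y)<.02)&(X>.02)&(X<.1)&(Z>.09)&(Z<.23)
for z in np.arange(.092,.23,.006):
    m=B&(abs(Z-z)<.003)
    if m.sum()>3: print(round(z,3),m.sum(),'X %.4f %.4f'%(np.percentile(X[m],10),np.median(X[m])),'Y %.4f %.4f'%(Y[m].min(),Y[m].max()))
m=B&(Z>.12)&(Z<.16);p=np.polyfit(Z[m],X[m],1);q=np.polyfit(Z[m],Y[m],1);print(p,q)
m=(d>0)&(abs(Y)<.037)&(X<.02)&(X>-.005)&(Z>.03)&(Z<.09)
print('panel slope',np.polyfit(Z[m],X[m],1), 'at plate',np.polyval(np.polyfit(Z[m],X[m],1),.012),'top',X[m].max(),Z[m].max())
```

```text
tcp 0.056126016119694755 0.0008232065950121713
0.098 11 X 0.0414 0.0415 Y -0.0142 0.0140
0.104 106 X 0.0411 0.0414 Y -0.0148 0.0145
0.11 432 X 0.0413 0.0521 Y -0.0152 0.0149
0.116 1083 X 0.0436 0.0554 Y -0.0151 0.0147
0.122 36 X 0.0412 0.0414 Y -0.0041 0.0034
0.128 28 X 0.0412 0.0414 Y -0.0040 0.0034
0.134 39 X 0.0412 0.0414 Y -0.0039 0.0038
0.14 43 X 0.0412 0.0414 Y -0.0038 0.0038
0.146 43 X 0.0411 0.0414 Y -0.0037 0.0037
0.152 50 X 0.0412 0.0414 Y -0.0040 0.0036
0.158 51 X 0.0412 0.0414 Y -0.0039 0.0039
0.164 61 X 0.0411 0.0414 Y -0.0038 0.0038
0.17 67 X 0.0411 0.0414 Y -0.0037 0.0038
0.176 71 X 0.0411 0.0414 Y -0.0040 0.0036
0.182 87 X 0.0411 0.0414 Y -0.0039 0.0039
0.188 235 X 0.0413 0.0439 Y -0.0155 0.0159
0.194 438 X 0.0414 0.0441 Y -0.0170 0.0173
0.2 504 X 0.0415 0.0441 Y -0.0172 0.0173
0.206 570 X 0.0414 0.0441 Y -0.0172 0.0172
0.212 572 X 0.0414 0.0440 Y -0.0172 0.0172
0.218 2399 X 0.0433 0.0523 Y -0.0102 0.0103
0.224 525 X 0.0419 0.0432 Y -0.0200 0.0200
[0.00091469 0.04126065] [ 0.0019732  -0.00045797]
panel slope [ 0.26992606 -0.00920328] at plate -0.005964168942155691 top 0.013301499156679313 0.0751816888283478
```

Request:
play_rows([
  [-1, [0, -0.08, 1], [0, 0, 0]],
  [-1, [0, 0, 2], [0, 0, 0]],
  [-1, [0, 0, 2], [0, 0, 0]],
  [-1, [0, 0, 1.7], [0, 0, 0]],
  [-1, [0, 0, 1], [0, 0, 0]],
  [-1, [0, 0, 0.5], [0, 0, 0]],
  [-1, [0, 0, 0.2], [0, 0, 0]],
  [-1, [0, 0, 0], [0, 0, 0]],
  [-1, [0, 0, 0], [0, 0, 0]],
])

```text
clock: 6.75
eef_pos: [0.5553, 0.1237, 0.1002]
tool_rot: [0.121, 0.993, 0.0, 0.001]
ft_force: [-0.3, 0.5, -4.0]
grip_width: 0.0072
```

Request:
play_rows([
  [-1, [0.5, 0, 0], [0, 0, 0]],
  [-1, [0.7, 0, 0], [0, 0, 0]],
  [-1, [0.7, 0, 0], [0, 0, 0]],
  [-1, [0.4, 0, 0], [0, 0, 0]],
  [-1, [0, 0, 0], [0, 0, 0]],
  [-1, [0, 0, 0], [0, 0, 0]],
])

```text
clock: 7.25
eef_pos: [0.5318, 0.1294, 0.0996]
tool_rot: [0.12, 0.993, 0.0, 0.0]
ft_force: [0.4, -0.3, -4.5]
grip_width: 0.007
```

Request:
play_rows([
  [-1, [0, 0, 0.1], [0, 0, 0]],
  [-1, [0, 0, 0], [0, 0, 0]],
  [-1, [0, 0, 0], [0, 0, 0]],
])

```text
clock: 7.5
eef_pos: [0.5323, 0.1291, 0.0982]
tool_rot: [0.121, 0.993, -0.0, 0.0]
ft_force: [-0.2, -0.3, -3.9]
grip_width: 0.0071
```

Request:
play_rows([
  [-1, [0.2, 0, 0.1], [0, 0, 0]],
  [-1, [0.3, 0, 0], [0, 0, 0]],
  [-1, [0.3, 0, 0], [0, 0, 0]],
  [-1, [0.3, 0, 0], [0, 0, 0]],
  [-1, [0.3, 0, 0], [0, 0, 0]],
  [-1, [0.1, 0, 0], [0, 0, 0]],
  [-1, [0, 0, 0], [0, 0, 0]],
  [-1, [0, 0, 0], [0, 0, 0]],
  [-1, [0, 0, 0], [0, 0, 0]],
])

```text
clock: 8.25
eef_pos: [0.5182, 0.1329, 0.0978]
tool_rot: [0.121, 0.993, 0.0, 0.001]
ft_force: [3.8, -0.9, -1.8]
grip_width: 0.0072
```

Request:
play_rows([
  [-1, [0, 0, 0.05], [0, 0, 0]],
  [-1, [0, 0, 0.05], [0, 0, 0]],
  [-1, [0, 0, 0], [0, 0, 0]],
  [-1, [0, 0, 0], [0, 0, 0]],
])

```text
clock: 8.58
eef_pos: [0.5177, 0.133, 0.0963]
tool_rot: [0.121, 0.993, 0.0, 0.0]
ft_force: [4.2, -0.7, -1.1]
grip_width: 0.0073
```

Request:
play_rows([
  [-1, [0.1, 0, 0], [0, 0, 0]],
  [-1, [0, 0, 0], [0, 0, 0]],
  [-1, [0, 0, 0], [0, 0, 0]],
])

```text
clock: 8.83
eef_pos: [0.5166, 0.1333, 0.0963]
tool_rot: [0.12, 0.993, 0.0, 0.0]
ft_force: [4.1, 0.9, -1.9]
grip_width: 0.0072
```

Request:
play_rows([
  [-1, [0.1, 0, 0], [0, 0, 0]],
  [-1, [0, 0, 0], [0, 0, 0]],
  [-1, [0, 0, 0], [0, 0, 0]],
])

```text
clock: 9.08
eef_pos: [0.5157, 0.1335, 0.0963]
tool_rot: [0.121, 0.993, 0.0, 0.0]
ft_force: [4.6, 0.4, -1.8]
grip_width: 0.007
```

Request:
play_rows([
  [-1, [0.1, 0, 0], [0, 0, 0]],
  [-1, [0, 0, 0], [0, 0, 0]],
  [-1, [0, 0, 0], [0, 0, 0]],
])

```text
clock: 9.33
eef_pos: [0.5147, 0.1337, 0.0964]
tool_rot: [0.121, 0.993, 0.0, 0.0]
ft_force: [3.8, 0.2, -2.2]
grip_width: 0.0073
```

Request:
play_rows([
  [-1, [0.05, 0, 0], [0, 0, 0]],
  [-1, [0, 0, 0], [0, 0, 0]],
  [-1, [0, 0, 0], [0, 0, 0]],
])

```text
clock: 9.58
eef_pos: [0.5144, 0.1337, 0.0964]
tool_rot: [0.121, 0.993, 0.0, 0.0]
ft_force: [5.7, 0.8, -2.8]
grip_width: 0.0074
```

Request:
play_rows([
  [-1, [0.05, 0, 0], [0, 0, 0]],
  [-1, [0, 0, 0], [0, 0, 0]],
  [-1, [0, 0, 0], [0, 0, 0]],
])

```text
clock: 9.83
eef_pos: [0.5143, 0.1338, 0.0964]
tool_rot: [0.121, 0.993, 0.0, 0.001]
ft_force: [6.0, -0.4, -2.7]
grip_width: 0.0074
```

Request:
play_rows([
  [-1, [0.05, 0, 0], [0, 0, 0]],
  [-1, [0, 0, 0], [0, 0, 0]],
  [-1, [0, 0, 0], [0, 0, 0]],
])

```text
clock: 10.08
eef_pos: [0.5142, 0.1338, 0.0964]
tool_rot: [0.121, 0.993, 0.0, 0.001]
ft_force: [6.3, 0.2, -3.8]
grip_width: 0.0074
```

The TCP has stopped advancing and the force is rising, so the panel is on its stops. Now press down onto the plate.

Request:
play_rows([
  [-1, [0, 0, 0.05], [0, 0, 0]],
  [-1, [0, 0, 0.05], [0, 0, 0]],
  [-1, [0, 0, 0], [0, 0, 0]],
  [-1, [0, 0, 0], [0, 0, 0]],
])

```text
clock: 10.42
eef_pos: [0.5142, 0.1336, 0.0958]
tool_rot: [0.121, 0.993, -0.0, 0.001]
ft_force: [5.7, -0.9, -1.6]
grip_width: 0.0072
```

Request:
play_rows([
  [-1, [0, 0, 0.05], [0, 0, 0]],
  [-1, [0, 0, 0.05], [0, 0, 0]],
  [-1, [0, 0, 0], [0, 0, 0]],
  [-1, [0, 0, 0], [0, 0, 0]],
])

```text
clock: 10.75
eef_pos: [0.5143, 0.1337, 0.0956]
tool_rot: [0.121, 0.993, 0.0, 0.001]
ft_force: [3.8, -1.4, 5.7]
grip_width: 0.007
```

Request:
play_rows([
  [-1, [0.05, 0, 0], [0, 0, 0]],
  [-1, [0.05, 0, 0], [0, 0, 0]],
  [-1, [0, 0, 0], [0, 0, 0]],
  [-1, [0, 0, 0], [0, 0, 0]],
])

```text
clock: 11.08
eef_pos: [0.5141, 0.1337, 0.0957]
tool_rot: [0.121, 0.993, -0.0, 0.002]
ft_force: [5.9, -1.9, 4.6]
grip_width: 0.0074
```

Request:
play_rows([
  [-1, [0.05, 0, 0], [0, 0, 0]],
  [-1, [0.05, 0, 0], [0, 0, 0]],
  [-1, [0, 0, 0.05], [0, 0, 0]],
  [-1, [0, 0, 0], [0, 0, 0]],
  [-1, [0, 0, 0], [0, 0, 0]],
  [-1, [0, 0, 0], [0, 0, 0]],
])

```text
clock: 11.58
eef_pos: [0.514, 0.1338, 0.0957]
tool_rot: [0.121, 0.993, -0.0, 0.003]
ft_force: [7.0, -2.3, 5.6]
grip_width: 0.0071
```

Run:
```python
from h import *
fs=[]
p,d,C,T,o=wrist('w3');fs.append(o['ft_force'])
s,ds=snap('scene','s3'); cv2.imwrite('pics/s3c.png',cv2.resize(s[90:250,270:430,::-1],None,fx=3.7,fy=3.7))
for _ in range(4): bot.camera('top');fs.append(bot.get_obs()['ft_force'])
print(np.mean(fs,0),np.std(fs,0),T.round(4))
m=(d>0)&(C[...,2]<.018)&(C[...,2]>.004)&(abs(C[...,0]-.55)<.13)&(abs(C[...,1]-.126)<.11)
print(cv2.minAreaRect((C[m][:,:2]*1000).astype(np.float32)))
c=np.array([.4998,.1360,0]);xj=np.array([.971,-.239,0]);yj=np.array([.239,.971,0])
X=(C-c)@xj;Y=(C-c)@yj;Z=C[...,2]
m=(d>0)&(abs(abs(Y)-.026)<.012)&(X>-.012)&(X<.02)&(abs(Z-.073)<.006);print('panel top',m.sum(),np.percentile(X[m],[2,50,98]),np.median(Z[m]))
m=(d>0)&(abs(Y)<.005)&(X>-.01)&(X<.02)&(Z>.076)&(Z<.093)
for z in (.078,.082,.086,.09):
    k=m&(abs(Z-z)<.002); print(z,k.sum(),np.median(X[k]) if k.any() else 0)
S=cloud('scene',ds);X=(S-c)@xj;Y=(S-c)@yj;Z=S[...,2]
m=(ds>0)&(abs(abs(Y)-.029)<.008)&(abs(X)<.014)&(Z>.02)&(Z<.07)
print('panel face scene dx/dz',np.polyfit(Z[m],X[m],1),m.sum())
m=(ds>0)&(abs(Y)<.003)&(X>.01)&(X<.05)&(Z>.03)&(Z<.085)
print('blade front scene dx/dz',np.polyfit(Z[m],X[m],1),m.sum())
```

```text
[ 7.27206097 -2.76404012  5.85757889] [0.1953563  0.70891802 0.31036553] [[-9.707e-01  2.402e-01  6.300e-03  5.140e-01]
 [ 2.402e-01  9.707e-01 -1.100e-03  1.338e-01]
 [-6.400e-03  4.000e-04 -1.000e+00  9.570e-02]
 [ 0.000e+00  0.000e+00  0.000e+00  1.000e+00]]
((548.1307373046875, 124.32418060302734), (110.57426452636719, 179.3415069580078), 76.06685638427734)
panel top 1131 [-0.00524335 -0.00353236 -0.00023127] 0.0727667089738902
0.078 38 -0.0001085175294110478
0.082 43 -0.0001469046515527985
0.086 47 -0.000242941641922685
0.09 50 -0.00019730975406026297
panel face scene dx/dz [-0.00956045  0.00212199] 275
blade front scene dx/dz [-0.00615702  0.03177929] 52
```

View pics/s3c.png

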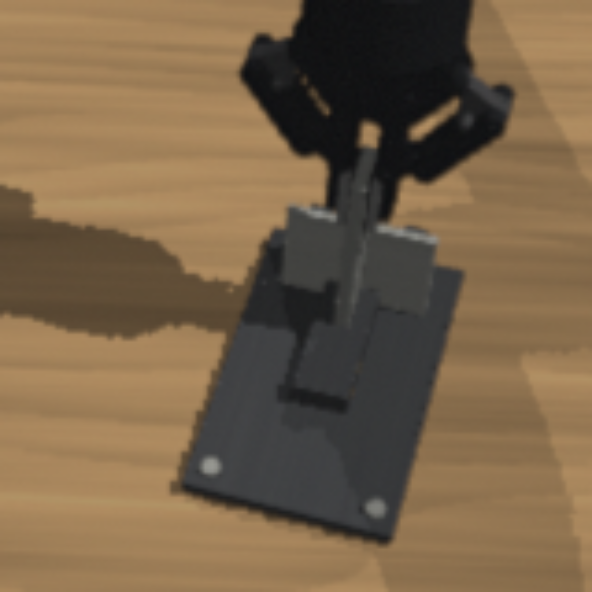

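View pics/w3.png

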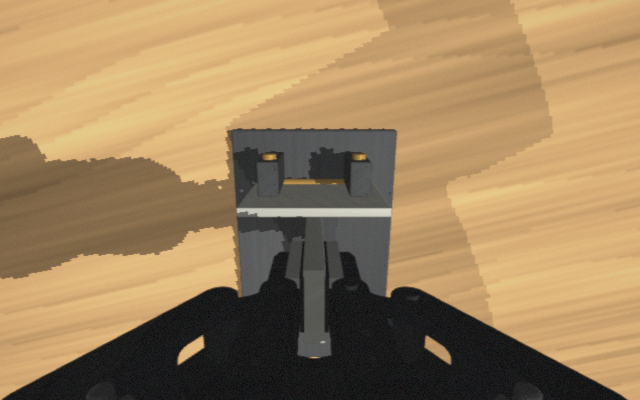

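Both views show the panel upright, with its top edge level at (315,212) in the wrist view and its face flush with the blade's back. The foot is flat on the plate. Handing in.

```bash
python3 -c "
from workcell import bot
print(bot.job_done())"
```

```text
the job is handed in; nothing more can be done
None
```

I handed the job in at about 12 s of the 48 s allowed; the arm is still gripping the square and pressing it into the corner. The interface gave no verdict.

I gripped the square by its blade and lifted it about 10 cm. After turning it 3° into line with the jig, I set it in front of the panel and pushed it in until the tool stopped advancing. Then I pressed it down onto the plate.

**Last checks (none failed):**
- **Panel:** its measured lean was about 0 (slope -0.01 at most, within noise). The top of its face was at the corner plane to within about 0.5 mm, flush with the blade's back.
- **Square:** it was within about 0.01 rad of upright. Its heading matched the jig to within about 0.2°, taken from the tool's angle.
- **Forces:** steady, with about 7 N into the panel. The net upward force on the tool was about 6 N, so roughly 10 N on the plate once the square's weight is added.
- **Clearance:** the fingertips were about 20 mm above the panel, by the tool's height.

**Disagreement:** the fixed cameras and the wrist camera put the jig 2–3 mm apart. I went by the wrist reading, and the tool stopped within about 0.5 mm of where it predicted.

**Not measured:** I did not re-measure the hammer, punch and jar at the end; the carry passed above or away from them.

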